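Load a specimen under the stage clips and swing the magnifier over it

ROBOT

A 7-joint arm with a two-finger parallel gripper is mounted at the origin on a cart in front of the work surface, level with it; the furniture and walls round the work are solid. World frame = base frame: x ahead of the robot, y to its left, z up, the work surface at z = 0. Lengths are in mm, angles in rad, forces in N, time in s.
With the tool pointing down it reaches from about 425 to 925 mm from the base axis. Payload 6.8 kg.
Tool frame: the origin (TCP) lies between the finger pads; the fingertips stand 17 mm ahead of it and the grasp point (between the pads) lies 2 mm behind it; z points along the fingers, y is the line along which they close (so a half turn about z gives the same grasp; the last joint's range is limited). The gripper opens to 85 mm and grips with 20 to 120 N. Pads are 22 mm wide; open, the fingers measure 114 mm over their backs; the gripper's body (76 mm by 85 mm) begins 54 mm behind the grasp point. The pads swing forward as they close: fully open they stand 13 mm farther back than shut.
Start: joints at [-1.354, 0.477, 0.022, 1.555, -0.011, 1.109, -0.083], TCP at [215.402, 639.725, 248.308] pointing down, gripper open.
Joint ranges: [-2.96, 2.96], [-0.34, 2.1], [-1.41, 1.46], [0.24, 2.44], [-1.37, 4.51], [0.17, 1.92], [-2.96, 2.96]. Speed limits (rad/s): [2.39, 2.39, 3.14, 3.14, 3.14, 3.14, 3.14].

INTERFACE

Orientations are given as a rotation vector (axis times angle).
In Python, from rig import ctrl, viewer, order gives the robot as it stands. The module is installed in compiled form; this text tells all that it offers.
- The arm moves only by the tool servo_tool, never from a script. Its argument "motion" is a list of rows, each a list of 7 numbers: the finger opening in m, from 0 to 0.0854, then the shift along the tool's x, y, z in m, then the turn, a rotation vector about the tool's x, y, z in degrees. In form: [[grip, x, y, z, ax, ay, az], ...]. A call has 1 to 20 rows; each row is the pose to reach, as a shift and turn from the pose commanded when the call began, along the tool's axes at that moment; what a row does not reach only later rows make up. A row lasts 1/8 s, in which the tool goes at most 62.5 mm and 10.7 degrees, less where a joint would pass 70% of its speed; a pose out of reach is approached as far as the arm can. A call with a gripper value outside its range is refused whole. The fingers move at their own pace and stop on an object; the grip force is fixed at half the most. Time passes only in rows, so rows that repeat a pose let the fingers close. It gives the time, the measured TCP pose, the force, the opening and the grip force at its end, in the units of the state.
- ctrl.observe(): the state, without advancing time (a new reading comes with each control period).
- viewer.grab_frame(name): name is "scene" or "top"; returns a dict with "img" (420x560x3 uint8, blue, green, red), "K" (3x3 intrinsics, pixels), "R" (3x3) and "t" (3): a world point X has camera coordinates R X + t. Camera axes: x right, y down, z forward; pixel columns grow to the right and rows downward; lengths in mm; the calibration is good to about 2 mm. A picture is of the moment at which its call begins. There is no depth.
- order.job_done(): hands the job in; it is judged then, once.
Trained networks look in the newest picture that a camera, given by its name, has taken for a name from the list of things; names that differ only in an ending like _2 or _b are one class to them, and where a whole thing is asked for, a point or a joint stands for the part that bears it (a point fixed in the world has none). Each returns a list of dicts, best first, with "p" (0 to 1); they miss things now and then, are a little off and sometimes report something else, mostly with a low value. They report only what shows in the picture. A call takes as long as a camera call. They do not tell look-alikes from the thing itself.
- viewer.silhouettes(camera, thing): "region" (420x560 bool, what is visible of it) and "extent" ([left, top, right, bottom] in pixels, round what is visible of it).
The state is a dict: "t": time; "q": joint angles; "dq": joint speeds; "joint_torque": joint torques, N m; "ee_pos": TCP position; "eef_rot": TCP orientation; "contact_force": force on the tool from outside, world axes, zero at the start; "wrist_torque": the same for the moment, N m; "gripper_width": finger opening in mm; "finger_force": force on a finger pad.
Only numpy, scipy, OpenCV 4.12 (cv2) and the standard library are available. Lean on these libraries where they do the work, as an engineer would, in place of code of your own. Each camera call takes 0.05 s, during which the arm holds its last target. There are 200 camera calls.

TASK

Inspect the sanded wood-and-resin sample: slide its metal carrier, lip end last and sample up, under the two sprung clips of the inspection stage and push it fully home against the end stop, so that both clips ride up and snap down into its notches. Then swing the magnifier in over the sample as far as it goes, moving it by its knob or frame. Do not touch the polished sample or the lens glass with the gripper, leave the empty carrier where it lies, and do not upset the mixing cup.

Things in the scene. Friction and masses are not known exactly. Their poses are not given: they have to be found in the camera images.
- carrier_centre (a point): Centre, 5 mm above the underside, of the loaded carrier: loose aluminium plate 150 (x) x 56 (y) x 10 mm, 0.15 kg, flat, z up. Nose = plain +x end; tail (-x end) has a thumb lip 44 mm wide, x -75 to -67 mm, 16 mm high. Each side has a notch in the top for a clip: |y| 16 to 28 mm, x +24 to +42 mm, 5 mm deep. Starts beside the stage, x within 20 degrees of straight ahead.
- sample: Polished sample (half dark wood, half amber resin) that fills the loaded carrier's window: 65 x 38 x 9 mm, x -45 to +20 mm of the carrier's centre, its underside flush, its face 1 mm below the top. Origin: centre of its underside, 12.5 mm behind the carrier's centre. The gripper must not touch it.
- empty_carrier_centre (a point): Centre of a second, identical loose carrier with an open window and no sample. The two carriers' places may be swapped.
- stage_home (a point): Point fixed on the inspection stage: where the carrier's centre lies when it is fully home, with the same axes (x = direction of insertion, y left, z up). The carrier then touches the end stop at x = +75 mm. The stage's foot plate is 110 mm wide, 13 mm high, x -86 to +140 mm.
- deck_front (a point): Middle of the open front edge of the stage's deck, on its top, 45 mm above the bench; 78 mm before and 5 mm below stage_home, same axes. The carrier slides on this deck. The first 83 mm of deck is only 38 mm wide: a carrier overhangs it by 9 mm each side, with 30 mm of free depth below for fingers.
- guide_mouth (a point): Middle of the mouth of the two side guides, on the deck: in line with stage_home (x = 0), 5 mm below it. The guides stand 7 mm above the deck; 74 mm apart here, they close in over 20 mm to 60 mm apart and run straight to the end stop.
- clip_left (a joint): Left (+y) clip, a sprung steel leaf hinged at the back; 0 = down, grows (rad) as it rises. At y = +23.5 mm of stage_home; its 8 mm round nose is at x = +35 mm, its upturned tip at x = +8 mm, 19 mm above the deck, so a carrier slid along the deck lifts it: about 0.08 riding on a rail, under 0.02 once snapped into the notch. Pushing in under both clips takes 5 to 15 N.
- clip_right (a joint): The same for the right (-y) clip, at y = -23.5 mm of stage_home.
- lens_arm (a joint): Angle (rad) of the magnifier's swing arm about its upright pillar. 0 = at its inner stop, lens over the sample of a carrier that is home, knob straight before the pillar (-x of the stage); grows as the arm swings out to the stage's left (+y), to 1.7. Light friction (about 1 N at the knob) holds it anywhere.
- lens_knob (a point): On the axis of the magnifier's upright black knob, a round post 14 mm in diameter, from 23 mm below this point to 13 mm above it, free all round above the ring; 166 mm from the pillar axis, on the outer edge of the lens ring. The ring is 84 mm across, 119 to 132 mm above the bench, centred 44 mm from the knob towards the pillar.
- pillar_axis (a point): Point on the pillar axis, level with lens_knob, 112 mm behind stage_home. Pillar and collar stand to 148 mm above the bench.
- lens_glass: Lens glass, 70 mm in diameter, in the ring. Origin 1 mm above the ring's underside, at its centre. The gripper must not touch it.
- mixing_cup: Clear plastic mixing cup with a cured rest of resin, 70 mm in diameter, 74 mm high, standing upright beyond the carriers; origin at the centre of its underside, z up.
There are look-alikes about, which are no part of the job. Of the things shaped like the mixing_cup, the clear one is meant.

How it is judged (in metres and radians):
On the way, in this order (a step that is already met when the one before it is completed fails the run):
1. the loaded carrier is on its way in under both clips, which have ridden up on it (value of joint each of clip_left, clip_right above 0.05 rad and x of carrier_centre in the frame of stage_home between -0.06 and -0.003 m and z of carrier_centre in the frame of stage_home below 0.004 m), for 0.05 s.
2. the carrier is fully home and both clips have snapped down (x of carrier_centre in the frame of stage_home above -0.003 m and value of joint each of clip_left, clip_right below 0.02 rad), for 0.2 s.
3. the magnifier is swung in over the sample (value of joint lens_arm below 0.06 rad and x of carrier_centre in the frame of stage_home above -0.003 m), for 0.2 s.
At the end, for the whole second after the job is handed in: Loaded carrier flat on the deck, sample up, within 3 mm of the end stop (4 mm across, 0.1 rad), both clips down (under 0.02 rad); magnifier within 0.06 rad of its inner stop; all released and at rest; empty carrier moved under 50 mm, mixing cup upright (all of step 3 and x of carrier_centre in the frame of stage_home below 0.003 m and y of carrier_centre in the frame of stage_home between -0.004 and 0.004 m and z of carrier_centre in the frame of stage_home between -0.003 and 0.003 m and angle between carrier_centre's own z axis and vertical below 0.06 rad and angle between the x axis of carrier_centre and the x axis of stage_home, either way round below 0.1 rad and value of joint each of clip_left, clip_right below 0.02 rad and linear speed of sample below 0.02 m/s and distance of empty_carrier_centre from where it was at the start of the episode below 0.05 m and angle between mixing_cup's own z axis and vertical below 0.3 rad); the robot touches nothing.
It fails at once if the gripper touches the polished sample (contact force between the fingers and sample above 1 N).
It fails at once if the gripper touches the lens glass (contact force between the fingers and lens_glass above 1 N).
It fails at once if the mixing cup is knocked over (angle between mixing_cup's own z axis and vertical above 0.5 rad).
It also fails if it takes over 61 s, if anything falls off the work surface, if the arm or the gripper's body presses on something with over 40 N, if the wrist force passes 120 N, or if a joint passes its speed limit or range.

## Working session

There is one attempt and no reset: what is moved stays moved. The work goes in short steps, Python scripts to look and compute and a tool call to move; the robot and the scene stay as the last step left them, time stands still between calls to the robot, and variables do not carry over. Pictures are saved under pics/ and viewed, at most 10 in all, crops included, and the job is handed in when it is done.

Besides the shell and the picture viewer there is one more tool, called after ">>>" by a JSON object that holds its "api" and its "payload". servo_tool: Moves the arm, as the interface text tells. Its arguments: {"type":"object","properties":{"motion":{"type":"array"}},"required":["motion"]}

```bash
mkdir -p pics
cat > h.py <<'E'
import numpy as np, cv2
from scipy.spatial.transform import Rotation as Ro
from rig import ctrl, viewer, order
def proj(f,X):
    X=np.atleast_2d(X); c=X@np.array(f["R"]).T+np.ravel(f["t"]); p=c@np.array(f["K"]).T; return p[:,:2]/p[:,2:]
def ray(f,uv,z):
    R=np.array(f["R"]);t=np.ravel(f["t"]);C=-R.T@t
    d=R.T@np.linalg.inv(f["K"])@np.array([uv[0],uv[1],1.]); return C+d*(z-C[2])/d[2]
E
python3 - <<'E'
from h import *
s=ctrl.observe(); print(s["t"],s["ee_pos"],s["eef_rot"],s["gripper_width"])
for n in("scene","top"):
    f=viewer.grab_frame(n); cv2.imwrite(f"pics/{n}0.png",f["img"]); print(n,np.round(f["K"],1).tolist(),np.round(-np.array(f["R"]).T@np.ravel(f["t"])))
    for th in("carrier_centre","sample","stage_home","lens_knob","lens_glass","mixing_cup","clip_left","pillar_axis","lens_arm"):
        try:
            for d in viewer.silhouettes(n,th): print(n,th,round(d["p"],2),d["extent"])
        except Exception as e: print(th,e)
E
```

```text
0.0 [215.24109908 639.16127236 247.33387636] [-5.07882303e-01 -3.10010997e+00  2.86986472e-03] 85.37153533457787
scene [[524.1, 0.0, 277.7], [0.0, 524.1, 203.1], [0.0, 0.0, 1.0]] [  81. -589.  936.]
scene carrier_centre 0.89 [263.8, 231.3, 334.0, 285.7]
scene sample 0.64 [273.6, 246.9, 312.1, 275.8]
scene stage_home 0.87 [189.8, 93.9, 285.9, 231.4]
scene lens_knob 0.35 [193.3, 97.2, 276.3, 140.0]
scene lens_knob 0.25 [239.7, 162.1, 263.9, 182.0]
scene lens_glass 0.75 [199.4, 105.9, 228.1, 126.4]
scene lens_glass 0.7 [189.2, 94.2, 285.1, 230.4]
scene mixing_cup 0.76 [331.6, 185.5, 367.5, 228.9]
scene mixing_cup 0.76 [280.7, 181.4, 311.1, 219.5]
scene mixing_cup 0.75 [181.5, 233.2, 213.3, 274.5]
scene clip_left 0.49 [229.6, 152.2, 247.9, 169.6]
scene pillar_axis 0.57 [190.7, 94.2, 286.8, 228.6]
scene lens_arm 0.78 [192.4, 95.7, 278.6, 141.0]
scene lens_arm 0.24 [265.8, 230.5, 330.7, 285.4]
top [[520.2, 0.0, 268.5], [0.0, 520.2, 213.4], [0.0, 0.0, 1.0]] [ 355. -125. 1310.]
top carrier_centre 0.91 [289.3, 205.7, 315.3, 262.4]
top sample 0.56 [291.5, 228.0, 312.3, 256.9]
top stage_home 0.63 [121.6, 166.9, 234.9, 265.7]
top stage_home 0.42 [291.5, 228.7, 310.0, 254.1]
top lens_knob 0.93 [124.5, 170.5, 212.7, 210.6]
top lens_glass 0.66 [131.3, 178.9, 163.3, 205.7]
top mixing_cup 0.85 [288.0, 154.8, 315.9, 186.1]
top mixing_cup 0.74 [233.5, 280.5, 262.3, 312.6]
top mixing_cup 0.72 [248.1, 180.9, 278.4, 210.6]
top pillar_axis 0.9 [124.8, 166.5, 235.9, 265.1]
top lens_arm 0.63 [125.1, 170.4, 211.6, 209.4]
top lens_arm 0.62 [134.6, 180.1, 163.5, 206.1]
```

Run:
```python
import cv2
a=cv2.imread("pics/top0.png")[140:330,100:350]; cv2.imwrite("pics/topc.png",cv2.resize(a,None,fx=3.15,fy=3.15,interpolation=cv2.INTER_CUBIC))
a=cv2.imread("pics/scene0.png")[85:300,170:390]; cv2.imwrite("pics/scenec.png",cv2.resize(a,None,fx=2.75,fy=2.75,interpolation=cv2.INTER_CUBIC))
```

```text
(no output)
```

View pics/topc.png

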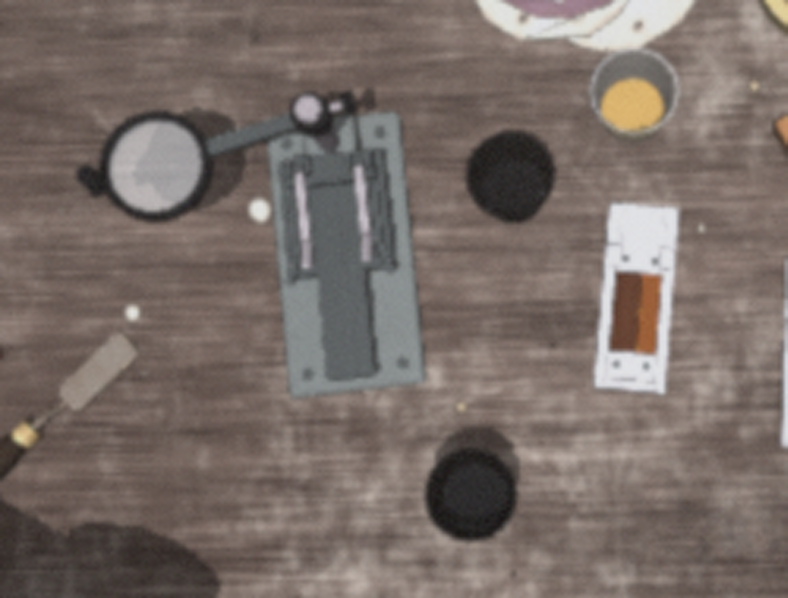

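View pics/scenec.png

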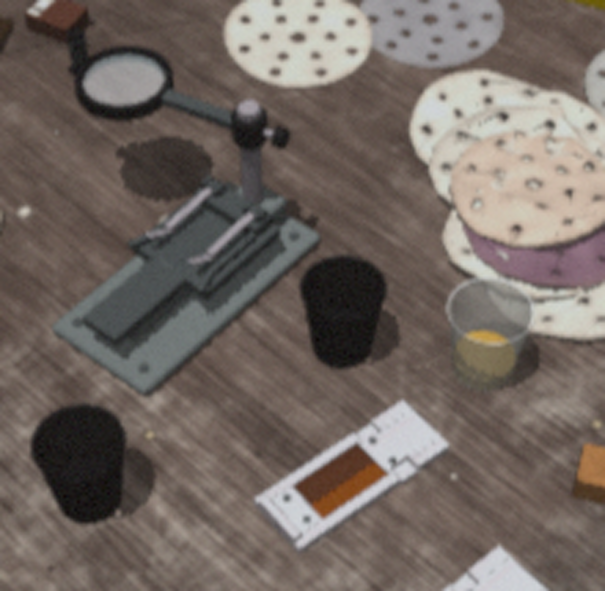

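The top view shows the loaded carrier (brown and amber window) at px (302,235), lip towards the robot. The empty carrier is at the right edge, px ~(350,253). The clear cup is at px (302,170), and the black look-alike cups are at (262,196) and (249,296). The stage is at px ~(210,220), with its magnifier out to the left and the knob at (129,197). The close crop confirms which carrier is loaded. Next I'll fit the poses.

```bash
cat > fit.py <<'E'
from h import *
from scipy.optimize import least_squares
def fit(obs,x0):
    # obs: list of (frame, local pts(n,3), pix(n,2)); z absolute
    def W(p,L): c,s=np.cos(p[2]),np.sin(p[2]); return np.c_[p[0]+c*L[:,0]-s*L[:,1],p[1]+s*L[:,0]+c*L[:,1],L[:,2]]
    r=least_squares(lambda p:np.concatenate([(proj(f,W(p,np.array(L,float)))-np.array(q)).ravel() for f,L,q in obs]),x0,x_scale=[10,10,.1],loss='soft_l1')
    return r.x,np.round(r.fun.reshape(-1,2),1)
E
python3 - <<'E'
from fit import *
T=viewer.grab_frame("top");S=viewer.grab_frame("scene")
t=lambda L:[[100+u/3.15,140+v/3.15] for u,v in L]
s=lambda L:[[170+u/2.75,85+v/2.75] for u,v in L]
# carrier nose L,R, tail R,L
cT=[[75,28,10],[75,-28,10],[-75,-28,10],[-75,28,10]]
oT=(T,cT,t([(611,205),(679,208),(664,391),(597,387)]))
oS=(S,[[75,28,10],[75,-28,10],[-75,-28,10],[-75,28,10]],s([(402,401),(449,441),(301,546),(257,499)]))
sT=[[140,55,13],[140,-55,13],[-86,-55,13],[-86,55,13],[-78,19,45],[-78,-19,45]]
pT=(T,sT,t([(270,125),(398,113),(424,381),(293,396),(324,380),(377,373)]))
pS=(S,[[140,-55,13],[-86,-55,13],[-86,55,13],[-78,19,45],[-78,-19,45]],s([(320,238),(147,392),(55,326),(77,318),(120,341)]))
for n,a,b,x0 in(("car",oT,oS,[500,0,0]),("stage",pT,pS,[500,200,0])):
    for o in([a],[b],[a,b]):
        x,r=fit(o,x0); print(n,np.round(x,3),r.tolist())
    if n=="stage":
        c,sn=np.cos(x[2]),np.sin(x[2]);P=x[:2]+112*np.array([c,sn]);print("pillar",P)
        for z in(142,148,155):
            print(z,"kT",ray(T,t([(92,182)])[0],z),"kS",ray(S,s([(79,35)])[0],z))
print("pillar top",ray(T,t([(309,107)])[0],148),ray(S,s([(249,112)])[0],148))
print("ring",ray(T,t([(157,166)])[0],130),ray(S,s([(123,82)])[0],130))
o=ctrl.observe();R=Ro.from_rotvec(o["eef_rot"]).as_matrix();print(np.round(R,3).tolist())
E
```

```text
car [ 5.38152e+02 -1.72520e+02 -1.01000e-01] [[-0.3, -0.9], [0.1, -0.1], [0.7, 0.7], [-0.5, 0.1]]
car [ 5.40572e+02 -1.72181e+02 -9.10000e-02] [[0.1, -1.4], [0.4, 0.3], [0.2, 0.7], [-0.8, -0.2]]
car [ 5.39366e+02 -1.72570e+02 -9.60000e-02] [[-0.4, -1.3], [0.0, -0.6], [0.8, 0.2], [-0.4, -0.3], [-0.0, -0.9], [0.3, 0.8], [-0.3, 1.1], [-1.2, 0.1]]
stage [5.52458e+02 5.94140e+01 9.30000e-02] [[-1.0, -0.5], [0.7, -1.5], [0.8, 0.6], [-1.3, 0.7], [0.9, -0.2], [-0.4, 0.3]]
stage [5.53257e+02 5.73700e+01 1.06000e-01] [[1.4, -1.6], [-0.1, 0.7], [-1.7, 0.4], [2.2, -0.2], [-1.0, -0.1]]
stage [5.52642e+02 5.84680e+01 1.00000e-01] [[-1.0, -0.4], [0.6, -1.7], [1.4, 0.3], [-0.6, 0.7], [1.6, -0.2], [0.2, 0.2], [1.0, -1.5], [-0.9, 0.5], [-2.3, 0.0], [1.6, -0.4], [-1.8, -0.3]]
pillar [664.07734039  69.70379837]
142 kT [612.1877768  230.68075876 142.        ] kS [628.3491613 245.5069567 142.       ]
148 kT [610.86701902 228.85183247 148.        ] kS [624.21158321 239.20485627 148.        ]
155 kT [609.32613494 226.71808514 155.        ] kS [619.38440876 231.85240576 155.        ]
pillar top [663.84258     69.94330146 148.        ] [660.38111873  66.22156065 148.        ]
ring [625.96854327 186.0102972  130.        ] [623.95417469 183.58175096 130.        ]
[[-0.948, 0.319, -0.0], [0.319, 0.948, 0.0], [0.0, 0.0, -1.0]]
```

```bash
cat > plan.py <<'E'
import numpy as np
def plan(p0,yaw0,way):
    """p0 mm commanded TCP, yaw0 deg = heading of tool y; way: (n,x,y,z,yaw,grip mm)"""
    a=np.radians(yaw0); ty=np.array([np.cos(a),np.sin(a),0]); tx=np.array([-ty[1],ty[0],0]); tz=np.array([0,0,-1.])
    tx=np.cross(ty,tz)
    prev=np.array([*p0,yaw0],float); out=[]
    for n,x,y,z,yw,g in way:
        for k in range(1,n+1):
            q=prev+(np.array([x,y,z,yw])-prev)*k/n; d=(q[:3]-p0)/1000
            out.append([g/1000,round(float(d@tx),4),round(float(d@ty),4),round(float(d@tz),4),0,0,round(float(yaw0-q[3]),1)])
        prev=np.array([x,y,z,yw],float)
    print(str(out).replace(" ",""),len(out))
E
python3 - <<'E'
from plan import *
plan([215.4,639.7,248.3],71.4,[(8,420,290,240,77,85),(10,507,-169,120,84.5,70),(2,507,-169,120,84.5,70)])
E
```

```text
[[0.085,-0.0382,-0.0333,0.001,0,0,-0.7],[0.085,-0.0764,-0.0665,0.0021,0,0,-1.4],[0.085,-0.1145,-0.0998,0.0031,0,0,-2.1],[0.085,-0.1527,-0.1331,0.0042,0,0,-2.8],[0.085,-0.1909,-0.1664,0.0052,0,0,-3.5],[0.085,-0.2291,-0.1996,0.0062,0,0,-4.2],[0.085,-0.2673,-0.2329,0.0073,0,0,-4.9],[0.085,-0.3055,-0.2662,0.0083,0,0,-5.6],[0.07,-0.3283,-0.3069,0.0203,0,0,-6.3],[0.07,-0.3512,-0.3476,0.0323,0,0,-7.1],[0.07,-0.3741,-0.3884,0.0443,0,0,-7.8],[0.07,-0.397,-0.4291,0.0563,0,0,-8.6],[0.07,-0.4199,-0.4698,0.0683,0,0,-9.3],[0.07,-0.4428,-0.5105,0.0803,0,0,-10.1],[0.07,-0.4657,-0.5513,0.0923,0,0,-10.8],[0.07,-0.4885,-0.592,0.1043,0,0,-11.6],[0.07,-0.5114,-0.6327,0.1163,0,0,-12.3],[0.07,-0.5343,-0.6735,0.1283,0,0,-13.1],[0.07,-0.5343,-0.6735,0.1283,0,0,-13.1],[0.07,-0.5343,-0.6735,0.1283,0,0,-13.1]] 20
```

>>> {"api": "servo_tool", "payload": {"motion": [[0.085, -0.038, -0.033, 0.001, 0, 0, -0.7], [0.085, -0.076, -0.066, 0.002, 0, 0, -1.4], [0.085, -0.115, -0.1, 0.003, 0, 0, -2.1], [0.085, -0.153, -0.133, 0.004, 0, 0, -2.8], [0.085, -0.191, -0.166, 0.005, 0, 0, -3.5], [0.085, -0.229, -0.2, 0.006, 0, 0, -4.2], [0.085, -0.267, -0.233, 0.007, 0, 0, -4.9], [0.085, -0.306, -0.266, 0.008, 0, 0, -5.6], [0.07, -0.328, -0.307, 0.02, 0, 0, -6.3], [0.07, -0.351, -0.348, 0.032, 0, 0, -7.1], [0.07, -0.374, -0.388, 0.044, 0, 0, -7.8], [0.07, -0.397, -0.429, 0.056, 0, 0, -8.6], [0.07, -0.42, -0.47, 0.068, 0, 0, -9.3], [0.07, -0.443, -0.51, 0.08, 0, 0, -10.1], [0.07, -0.466, -0.551, 0.092, 0, 0, -10.8], [0.07, -0.488, -0.592, 0.104, 0, 0, -11.6], [0.07, -0.511, -0.633, 0.116, 0, 0, -12.3], [0.07, -0.534, -0.6735, 0.128, 0, 0, -13.1], [0.07, -0.534, -0.6735, 0.128, 0, 0, -13.1], [0.07, -0.534, -0.6735, 0.128, 0, 0, -13.1]]}}

```text
t: 3.6
ee_pos: [506.5, -168.6, 120.3]
eef_rot: [-0.151, -3.138, -0.001]
contact_force: [-0.1, 0.5, 0.3]
gripper_width: 69.8
finger_force: 0.0
```

```bash
python3 - <<'E'
from h import *
f=viewer.grab_frame("scene"); cv2.imwrite("pics/s1.png",cv2.resize(f["img"][180:310,230:380],None,fx=4,fy=4,interpolation=cv2.INTER_CUBIC))
E
python3 - <<'E'
from plan import *
plan([507,-169,120],84.5,[(5,507,-169.5,30,84.5,70),(4,507,-169.5,22,84.5,70)])
E
```

```text
[[0.07,-0.0,-0.0001,0.018,0,0,0.0],[0.07,-0.0,-0.0002,0.036,0,0,0.0],[0.07,-0.0,-0.0003,0.054,0,0,0.0],[0.07,-0.0,-0.0004,0.072,0,0,0.0],[0.07,-0.0,-0.0005,0.09,0,0,0.0],[0.07,-0.0,-0.0005,0.092,0,0,0.0],[0.07,-0.0,-0.0005,0.094,0,0,0.0],[0.07,-0.0,-0.0005,0.096,0,0,0.0],[0.07,-0.0,-0.0005,0.098,0,0,0.0]] 9
```

View pics/s1.png

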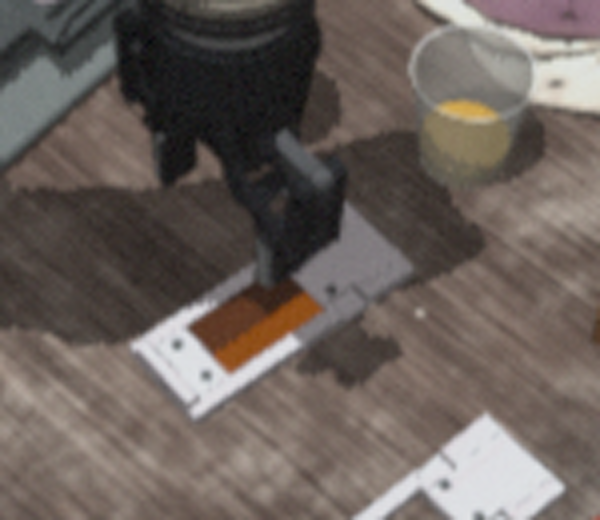

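The crop shows the gripper hovering over the carrier, fingers open across its width. The sample sits between px (190,330) and (320,300) of the crop. I'll descend.

>>> {"api": "servo_tool", "payload": {"motion": [[0.07, 0, 0, 0.018, 0, 0, 0], [0.07, 0, -0.0005, 0.036, 0, 0, 0], [0.07, 0, -0.0005, 0.054, 0, 0, 0], [0.07, 0, -0.0005, 0.072, 0, 0, 0], [0.07, 0, -0.0005, 0.09, 0, 0, 0], [0.07, 0, -0.0005, 0.094, 0, 0, 0], [0.07, 0, -0.0005, 0.098, 0, 0, 0], [0.07, 0, -0.0005, 0.098, 0, 0, 0]]}}

```text
t: 4.65
ee_pos: [506.7, -169.6, 22.4]
eef_rot: [0.151, 3.138, -0.0]
contact_force: [0.2, -0.5, -0.2]
gripper_width: 70.2
finger_force: 0.0
```

>>> {"api": "servo_tool", "payload": {"motion": [[0.066, 0, 0, 0.001, 0, 0, 0], [0.066, 0, 0, 0.002, 0, 0, 0], [0.066, 0, 0, 0.003, 0, 0, 0], [0.066, 0, 0, 0.003, 0, 0, 0]]}}

```text
t: 5.15
ee_pos: [506.5, -169.4, 19.3]
eef_rot: [-0.151, -3.138, -0.0]
contact_force: [-0.8, 0.8, -0.0]
gripper_width: 65.9
finger_force: 0.0
```

>>> {"api": "servo_tool", "payload": {"motion": [[0.064, 0, 0, 0.001, 0, 0, 0], [0.064, 0, 0, 0.0015, 0, 0, 0], [0.064, 0, 0, 0.0015, 0, 0, 0]]}}

```text
t: 5.52
ee_pos: [506.5, -169.5, 17.7]
eef_rot: [-0.151, -3.138, -0.0]
contact_force: [0.2, 0.5, -0.5]
gripper_width: 64.2
finger_force: 0.0
```

>>> {"api": "servo_tool", "payload": {"motion": [[0.062, 0, 0, 0.0015, 0, 0, 0], [0.062, 0, 0, 0.0015, 0, 0, 0]]}}

```text
t: 5.78
ee_pos: [506.4, -169.4, 16.1]
eef_rot: [-0.151, -3.138, -0.0]
contact_force: [-0.2, 0.5, -0.7]
gripper_width: 61.8
finger_force: 0.0
```

>>> {"api": "servo_tool", "payload": {"motion": [[0.059, 0, 0, 0.001, 0, 0, 0], [0.05, 0, 0, 0.001, 0, 0, 0], [0.045, 0, 0, 0.001, 0, 0, 0], [0.045, 0, 0, 0.001, 0, 0, 0], [0.045, 0, 0, 0.001, 0, 0, 0]]}}

```text
t: 6.4
ee_pos: [506.6, -169.5, 15.6]
eef_rot: [0.151, 3.138, 0.0]
contact_force: [-2.7, 0.5, 5.0]
gripper_width: 54.0
finger_force: 63.4
```

Run:
```python
from plan import *
from h import *
f=viewer.grab_frame("top")
for u in((249,296),(262,196),(302,170)): print(ray(f,u,74))
plan([507,-169.5,15],84.5,[(4,507,-169.5,90,84.5,45),(7,430,46,100,95.7,45),(2,430,46,100,95.7,45),(3,430,46,72,95.7,45),(1,430,46,72,95.7,45)])
```

```text
[384.91002391 -40.85644728  74.        ]
[624.7175676  -74.34290456  74.        ]
[ 687.75443894 -173.14401299   74.        ]
[[0.045,0.0,0.0,-0.0187,0,0,0.0],[0.045,0.0,0.0,-0.0375,0,0,0.0],[0.045,0.0,0.0,-0.0563,0,0,0.0],[0.045,0.0,0.0,-0.075,0,0,0.0],[0.045,0.0139,0.0296,-0.0764,0,0,-1.6],[0.045,0.0278,0.0592,-0.0779,0,0,-3.2],[0.045,0.0417,0.0888,-0.0793,0,0,-4.8],[0.045,0.0556,0.1184,-0.0807,0,0,-6.4],[0.045,0.0695,0.1479,-0.0821,0,0,-8.0],[0.045,0.0834,0.1775,-0.0836,0,0,-9.6],[0.045,0.0973,0.2071,-0.085,0,0,-11.2],[0.045,0.0973,0.2071,-0.085,0,0,-11.2],[0.045,0.0973,0.2071,-0.085,0,0,-11.2],[0.045,0.0973,0.2071,-0.0757,0,0,-11.2],[0.045,0.0973,0.2071,-0.0663,0,0,-11.2],[0.045,0.0973,0.2071,-0.057,0,0,-11.2],[0.045,0.0973,0.2071,-0.057,0,0,-11.2]] 17
```

>>> {"api": "servo_tool", "payload": {"motion": [[0.045, 0, 0, -0.02, 0, 0, 0], [0.045, 0, 0, -0.045, 0, 0, 0], [0.045, 0, 0, -0.07, 0, 0, 0], [0.045, 0, 0, -0.095, 0, 0, 0], [0.045, 0.014, 0.0295, -0.095, 0, 0, -1.6], [0.045, 0.028, 0.059, -0.095, 0, 0, -3.2], [0.045, 0.0415, 0.089, -0.095, 0, 0, -4.8], [0.045, 0.0555, 0.1185, -0.095, 0, 0, -6.4], [0.045, 0.0695, 0.148, -0.095, 0, 0, -8.0], [0.045, 0.0835, 0.1775, -0.095, 0, 0, -9.6], [0.045, 0.0973, 0.207, -0.095, 0, 0, -11.2], [0.045, 0.0973, 0.207, -0.085, 0, 0, -11.2], [0.045, 0.0973, 0.207, -0.075, 0, 0, -11.2], [0.045, 0.0973, 0.207, -0.065, 0, 0, -11.2], [0.045, 0.0973, 0.207, -0.055, 0, 0, -11.2], [0.045, 0.0973, 0.207, -0.055, 0, 0, -11.2]]}}

```text
t: 8.45
ee_pos: [429.0, 45.3, 69.4]
eef_rot: [0.154, -3.136, 0.001]
contact_force: [0.8, 0.6, -0.7]
gripper_width: 54.0
finger_force: 63.7
```

Run:
```python
from h import *
s=ctrl.observe(); print(s["t"],s["ee_pos"],s["eef_rot"])
f=viewer.grab_frame("top"); a=cv2.resize(f["img"][160:280,160:270],None,fx=5,fy=5,interpolation=cv2.INTER_CUBIC)
g=viewer.grab_frame("scene"); b=cv2.resize(g["img"][120:270,170:310],None,fx=4,fy=4,interpolation=cv2.INTER_CUBIC)
cv2.imwrite("pics/t2.png",a);cv2.imwrite("pics/s2.png",b)
```

```text
8.45 [428.96697062  45.25387584  69.36742472] [ 1.54146714e-01 -3.13587182e+00  9.96471645e-04]
```

View pics/t2.png

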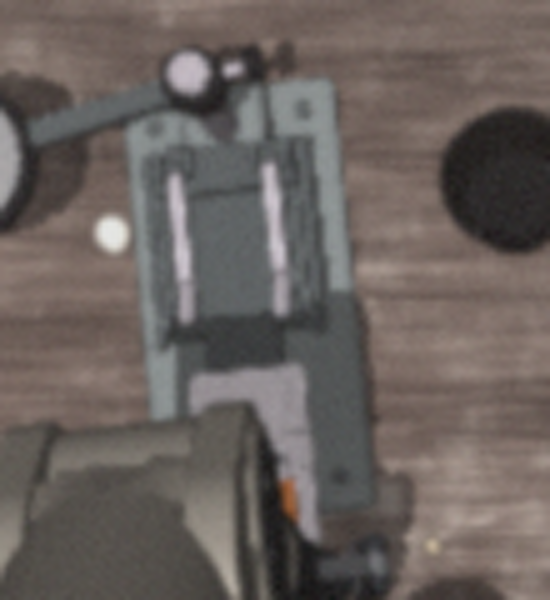

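View pics/s2.png

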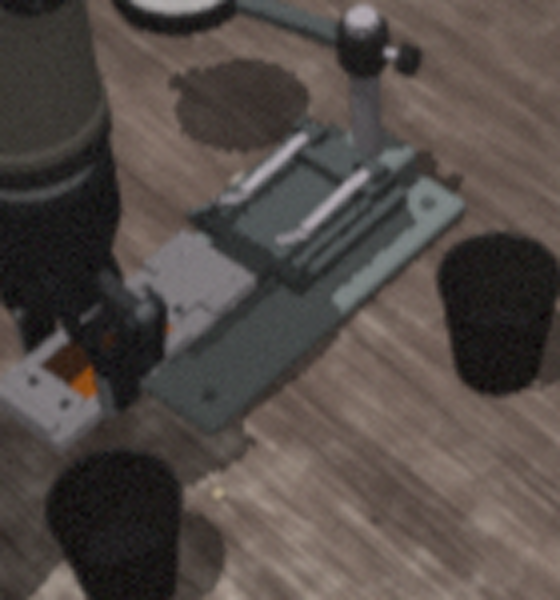

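Run:
```python
from h import *
f=viewer.grab_frame("top")
P=lambda u,z:ray(f,(160+u[0]/5,160+u[1]/5),z)[:2]
H=np.array([552.6,58.5])
for yw in(.093,.1):
    ex=np.array([np.cos(yw),np.sin(yw)]);ey=np.array([-ex[1],ex[0]])
    for n,u,z in(("nL",(192,378),64),("nR",(305,366),64),("tipL",(186,320),64),("tipR",(281,310),64),("backL",(176,178),60),("backR",(268,166),60),("mouthL",(165,338),52),("mouthR",(328,322),52),("footR",(333,82),13),("footFR",(373,500),13)):
        d=P(u,z)-H; print(n,np.round([d@ex,d@ey],1),end=" ")
    print()
```

```text
nL [-18.5  25.1] nR [-18.8 -30.2] tipL [10.3 25.6] tipR [ 10. -21.] backL [82.4 25.3] backR [ 83.2 -20.6] mouthL [ 4.6 38.5] mouthR [  3.6 -42.1] footR [134.7 -52.4] footFR [-82.  -52.4] 
nL [-18.3  25.2] nR [-19. -30.] tipL [10.4 25.6] tipR [  9.8 -21.1] backL [82.6 24.7] backR [ 83.1 -21.1] mouthL [ 4.9 38.5] mouthR [  3.3 -42.1] footR [134.3 -53.4] footFR [-82.3 -51.8]
```

Run:
```python
from h import *
import cv2
f=viewer.grab_frame("scene");t=viewer.grab_frame("top")
H=np.array([552.6,58.5])
yw=.095; ex=np.array([np.cos(yw),np.sin(yw)]);ey=np.array([-ex[1],ex[0]])
for n,u,z in(("nL",(190,236),64),("nR",(257,281),64),("tipL",(226,200),64),("tipR",(283,241),64),("backL",(308,135),60),("backR",(362,174),60)):
    d=ray(f,(170+u[0]/4,120+u[1]/4),z)[:2]-H; print(n,np.round([d@ex,d@ey],1),end=" ")
# overlay predictions of stage/clips with y-shift 0 and carrier at measured
def W(x,y,z,dy): p=H+ex*x+ey*(y+dy); return [p[0],p[1],z]
out=[]
for fr,(x0,y0,x1,y1) in((t,(185,180,235,260)),(f,(185,140,245,200))):
    im=cv2.resize(fr["img"][y0:y1,x0:x1],None,fx=7,fy=7,interpolation=cv2.INTER_CUBIC)
    for dy,col in((0,(0,0,255)),(2.3,(0,255,0))):
        for L in([[8,23.5,64],[35,23.5,58],[80,23.5,62]],[[8,-23.5,64],[35,-23.5,58],[80,-23.5,62]],[[-40,19,45],[5,19,45]],[[-40,-19,45],[5,-19,45]],[[75,30,52],[20,30,52],[0,37,52]],[[75,-30,52],[20,-30,52],[0,-37,52]]):
            p=(proj(fr,[W(*q,dy) for q in L])-[x0,y0])*7+3
            cv2.polylines(im,[p.astype(int)],False,col,1,cv2.LINE_AA)
    out.append(im[:560])
h=max(o.shape[0] for o in out); out=[cv2.copyMakeBorder(o,0,h-o.shape[0],0,4,cv2.BORDER_CONSTANT) for o in out]
cv2.imwrite("pics/ov.png",np.hstack(out)); print(np.hstack(out).shape)
```

```text
nL [-18.3  18.9] nR [-18.6 -33. ] tipL [14.7 22.5] tipR [ 12.3 -23.9] backL [85.9 24.4] backR [ 82.4 -21. ] (560, 778, 3)
```

View pics/ov.png

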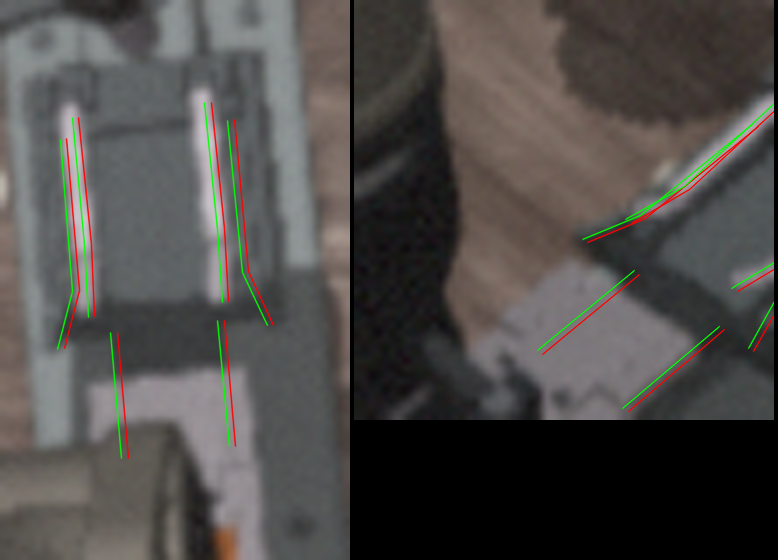

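The overlay and measurements agree: the carrier sits about 5 mm to the right of the clip midline, while the yaw matches. I'll shift left 5 mm, lower onto the deck and advance to the mouth.

>>> {"api": "servo_tool", "payload": {"motion": [[0.045, 0, 0.0025, 0, 0, 0, 0], [0.045, 0, 0.005, 0, 0, 0, 0.2], [0.045, 0, 0.005, 0.004, 0, 0, 0.3], [0.045, 0, 0.005, 0.008, 0, 0, 0.3], [0.045, -0.004, 0.005, 0.009, 0, 0, 0.3], [0.045, -0.008, 0.005, 0.009, 0, 0, 0.3], [0.045, -0.012, 0.005, 0.009, 0, 0, 0.3], [0.045, -0.016, 0.005, 0.009, 0, 0, 0.3], [0.045, -0.016, 0.005, 0.009, 0, 0, 0.3]]}}

```text
t: 9.82
ee_pos: [445.4, 52.6, 61.4]
eef_rot: [-0.148, 3.138, 0.0]
contact_force: [-0.3, -0.1, -1.3]
gripper_width: 53.9
finger_force: 63.7
```

Run:
```python
from h import *
f=viewer.grab_frame("top"); a=cv2.resize(f["img"][175:255,180:240],None,fx=7,fy=7,interpolation=cv2.INTER_CUBIC)
g=viewer.grab_frame("scene"); b=cv2.resize(g["img"][140:220,190:245],None,fx=7,fy=7,interpolation=cv2.INTER_CUBIC)
cv2.imwrite("pics/t3.png",np.hstack([a,b[:,:380]])); print(ctrl.observe()["ee_pos"])
```

```text
[444.87413299  52.4540072   61.30023884]
```

View pics/t3.png

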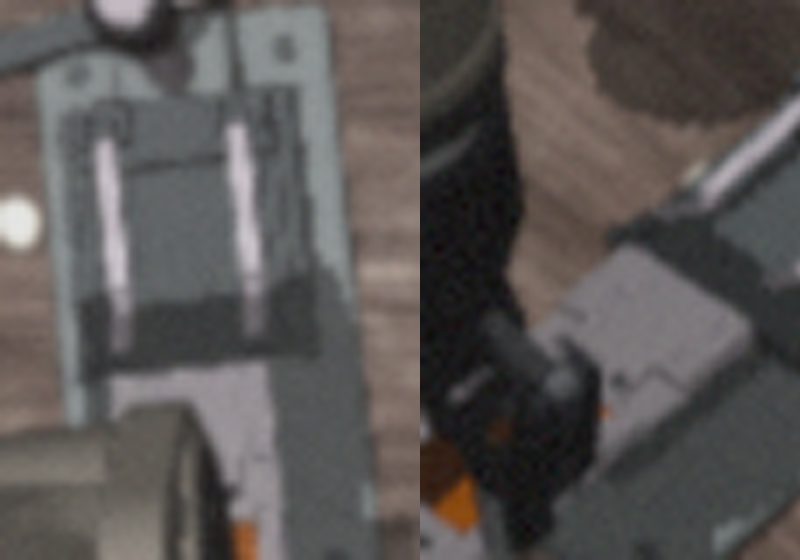

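The carrier nose (mid px 190 of the crop) is centred on the clip tips (mid 187–190) and flat, just before the mouth. I'll push in.

>>> {"api": "servo_tool", "payload": {"motion": [[0.045, -0.004, 0, 0.0005, 0, 0, 0], [0.045, -0.008, 0, 0.001, 0, 0, 0], [0.045, -0.012, 0, 0.001, 0, 0, 0], [0.045, -0.016, 0, 0.001, 0, 0, 0], [0.045, -0.02, 0, 0.001, 0, 0, 0], [0.045, -0.024, 0, 0.001, 0, 0, 0], [0.045, -0.024, 0, 0.001, 0, 0, 0]]}}

```text
t: 10.8
ee_pos: [469.7, 54.6, 60.6]
eef_rot: [-0.147, 3.137, 0.0]
contact_force: [0.2, -0.6, 4.6]
gripper_width: 54.0
finger_force: 64.3
```

>>> {"api": "servo_tool", "payload": {"motion": [[0.045, -0.004, 0, 0, 0, 0, 0], [0.045, -0.008, 0, 0, 0, 0, 0], [0.045, -0.012, 0, 0, 0, 0, 0], [0.045, -0.016, 0, 0, 0, 0, 0], [0.045, -0.02, 0, 0, 0, 0, 0], [0.045, -0.02, 0, 0, 0, 0, 0]]}}

```text
t: 11.55
ee_pos: [486.7, 56.1, 60.5]
eef_rot: [0.147, -3.134, 0.0]
contact_force: [-8.1, -1.7, 15.9]
gripper_width: 54.1
finger_force: 65.5
```

>>> {"api": "servo_tool", "payload": {"motion": [[0.045, -0.004, 0, -0.0005, 0, 0, 0], [0.045, -0.008, 0, -0.0005, 0, 0, 0], [0.045, -0.012, 0, -0.0005, 0, 0, 0], [0.045, -0.016, 0, -0.0005, 0, 0, 0], [0.045, -0.02, 0, -0.0005, 0, 0, 0], [0.045, -0.02, 0, -0.0005, 0, 0, 0]]}}

```text
t: 12.3
ee_pos: [507.0, 58.0, 60.6]
eef_rot: [0.147, -3.135, 0.001]
contact_force: [-5.5, -1.3, 7.6]
gripper_width: 53.9
finger_force: 64.6
```

>>> {"api": "servo_tool", "payload": {"motion": [[0.045, -0.003, 0, 0, 0, 0, 0], [0.045, -0.006, 0, 0, 0, 0, 0], [0.045, -0.009, 0, 0, 0, 0, 0], [0.045, -0.012, 0, 0, 0, 0, 0], [0.045, -0.014, 0, 0, 0, 0, 0], [0.045, -0.016, 0, 0, 0, 0, 0], [0.045, -0.018, 0, 0, 0, 0, 0], [0.045, -0.018, 0, 0, 0, 0, 0]]}}

```text
t: 13.3
ee_pos: [520.1, 59.2, 60.5]
eef_rot: [0.147, -3.125, 0.001]
contact_force: [-20.2, -2.6, 26.9]
gripper_width: 54.0
finger_force: 66.6
```

Run:
```python
from h import *
f=viewer.grab_frame("top"); a=cv2.resize(f["img"][165:245,180:240],None,fx=7,fy=7,interpolation=cv2.INTER_CUBIC)
g=viewer.grab_frame("scene"); b=cv2.resize(g["img"][125:205,205:260],None,fx=7,fy=7,interpolation=cv2.INTER_CUBIC)
cv2.imwrite("pics/t4.png",np.hstack([a,b[:,:380]])); s=ctrl.observe();print(s["ee_pos"],s["contact_force"])
```

```text
[520.10521444  59.23516593  60.47480594] [-19.54537984  -2.16093328  26.26656571]
```

View pics/t4.png

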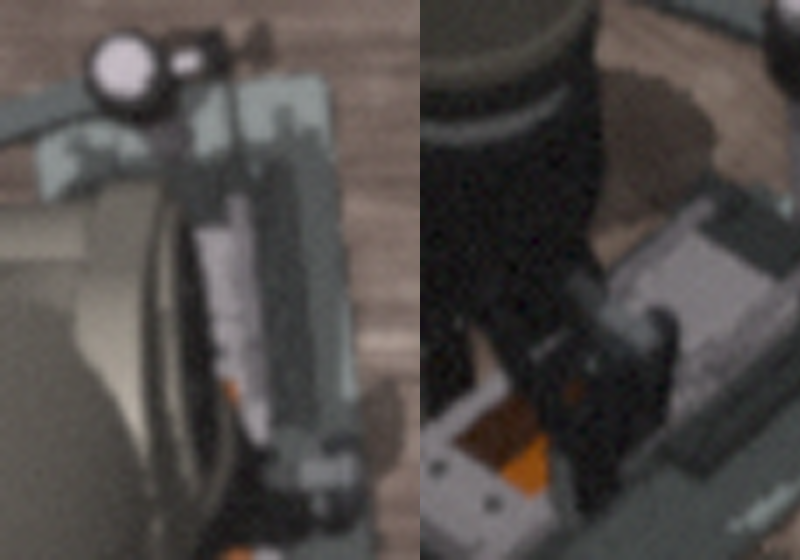

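Run:
```python
from h import *
f=viewer.grab_frame("scene");t=viewer.grab_frame("top")
H=np.array([552.6,58.5]);yw=.093; ex=np.array([np.cos(yw),np.sin(yw)]);ey=np.array([-ex[1],ex[0]])
q=lambda fr,u,x0,y0,z:np.round([(ray(fr,(x0+(u[0]-3)/7,y0+(u[1]-3)/7),z)[:2]-H)@e for e in(ex,ey)],1)
print("noseT",q(t,(197,228),180,165,55),"noseS",q(f,(352,283),205,125,55),q(f,(285,228),205,125,55))
print("earlier backline t3", q(t,(180,162),180,175,50), q(t,(120,168),180,175,50))
s=ctrl.observe();d=s["ee_pos"][:2]-H;print(d@ex,d@ey)
```

```text
noseT [76.1 -4.6] noseS [ 73.9 -10.7] [78.5 23.7]
earlier backline t3 [76.5  2.2] [76.8 23.7]
-32.27198566382472 3.7391800046556147
```

>>> {"api": "servo_tool", "payload": {"motion": [[0.045, -0.002, 0, -0.0005, 0, 0, 0], [0.045, -0.004, 0, -0.001, 0, 0, 0], [0.045, -0.004, 0, -0.001, 0, 0, 0]]}}

```text
t: 13.88
ee_pos: [520.3, 59.2, 60.5]
eef_rot: [0.147, -3.117, 0.001]
contact_force: [-27.5, -3.0, 28.4]
gripper_width: 54.0
finger_force: 66.8
```

>>> {"api": "servo_tool", "payload": {"motion": [[0.045, 0.003, 0, 0, 0, 0, 0], [0.045, 0.006, 0, 0, 0, 0, 0], [0.065, 0.007, 0, 0, 0, 0, 0], [0.075, 0.009, 0, 0, 0, 0, 0], [0.075, 0.009, 0, 0, 0, 0, 0], [0.075, 0.009, 0, 0, 0, 0, 0]]}}

```text
t: 14.62
ee_pos: [522.0, 59.9, 61.9]
eef_rot: [-0.148, 3.138, 0.0]
contact_force: [-0.4, 0.2, 0.6]
gripper_width: 75.1
finger_force: 0.0
```

Run:
```python
from plan import *
plan([522,59.8,61.5],95.4,[(5,522,59.8,200,95.4,75),(10,610,230,200,18.7,50),(1,610,230,200,18.7,50)])
```

```text
[[0.075,0.0,0.0,-0.0277,0,0,0.0],[0.075,0.0,0.0,-0.0554,0,0,0.0],[0.075,0.0,0.0,-0.0831,0,0,0.0],[0.075,0.0,0.0,-0.1108,0,0,0.0],[0.075,0.0,0.0,-0.1385,0,0,0.0],[0.05,-0.0104,0.0161,-0.1385,0,0,7.7],[0.05,-0.0207,0.0322,-0.1385,0,0,15.3],[0.05,-0.0311,0.0483,-0.1385,0,0,23.0],[0.05,-0.0415,0.0645,-0.1385,0,0,30.7],[0.05,-0.0518,0.0806,-0.1385,0,0,38.4],[0.05,-0.0622,0.0967,-0.1385,0,0,46.0],[0.05,-0.0725,0.1128,-0.1385,0,0,53.7],[0.05,-0.0829,0.1289,-0.1385,0,0,61.4],[0.05,-0.0933,0.145,-0.1385,0,0,69.0],[0.05,-0.1036,0.1612,-0.1385,0,0,76.7],[0.05,-0.1036,0.1612,-0.1385,0,0,76.7]] 16
```

>>> {"api": "servo_tool", "payload": {"motion": [[0.075, 0, 0, -0.01, 0, 0, 0], [0.075, 0, 0, -0.04, 0, 0, 0], [0.075, 0, 0, -0.075, 0, 0, 0], [0.075, 0, 0, -0.11, 0, 0, 0], [0.075, 0, 0, -0.139, 0, 0, 0], [0.05, -0.0105, 0.016, -0.139, 0, 0, 7.7], [0.05, -0.0205, 0.032, -0.139, 0, 0, 15.3], [0.05, -0.031, 0.0485, -0.139, 0, 0, 23], [0.05, -0.0415, 0.0645, -0.139, 0, 0, 30.7], [0.05, -0.052, 0.0805, -0.139, 0, 0, 38.4], [0.05, -0.062, 0.0965, -0.139, 0, 0, 46], [0.05, -0.0725, 0.113, -0.139, 0, 0, 53.7], [0.05, -0.083, 0.129, -0.139, 0, 0, 61.4], [0.05, -0.093, 0.145, -0.139, 0, 0, 69], [0.05, -0.1035, 0.161, -0.139, 0, 0, 76.7], [0.05, -0.1035, 0.161, -0.139, 0, 0, 76.7], [0.05, -0.1035, 0.161, -0.139, 0, 0, 76.7]]}}

```text
t: 16.75
ee_pos: [609.3, 228.7, 201.0]
eef_rot: [1.829, 2.554, -0.001]
contact_force: [0.0, -0.3, -0.6]
gripper_width: 49.9
finger_force: 0.0
```

Run:
```python
from h import *
f=viewer.grab_frame("top"); a=cv2.resize(f["img"][165:265,120:240],None,fx=3.4,fy=3.4,interpolation=cv2.INTER_CUBIC)
g=viewer.grab_frame("scene"); b=cv2.resize(g["img"][125:205,190:260],None,fx=5.5,fy=5.5,interpolation=cv2.INTER_CUBIC)
h=max(a.shape[0],b.shape[0]); a,b=[cv2.copyMakeBorder(o,0,h-o.shape[0],0,0,cv2.BORDER_CONSTANT) for o in(a,b)]
o=np.hstack([a,b]);print(o.shape);cv2.imwrite("pics/t5.png",o); s=ctrl.observe();print(s["ee_pos"],s["contact_force"],s["q"])
```

```text
(440, 793, 3)
[609.37377403 228.42536311 201.11605567] [ 0.20905884 -0.35696913 -0.71050709] [-0.81494158  0.52280399  0.50871268  1.68928173 -0.29199939  1.00583231
  0.12110351]
```

View pics/t5.png

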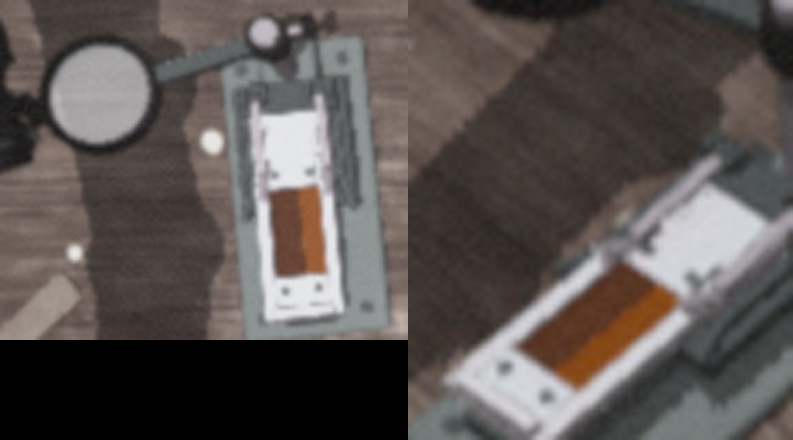

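Run:
```python
from h import *
t=viewer.grab_frame("top");f=viewer.grab_frame("scene")
H=np.array([552.6,58.5]);yw=.093; ex=np.array([np.cos(yw),np.sin(yw)]);ey=np.array([-ex[1],ex[0]])
def q(fr,u,x0,y0,k,z): return np.round([(ray(fr,(x0+(u[0]-k/2)/k,y0+(u[1]-k/2)/k),z)[:2]-H)@e for e in(ex,ey)],1)
# automatic sample mask: hue-saturated brown/orange
for n,fr,(x0,y0,x1,y1) in(("top",t,(190,210,225,255)),("scene",f,(200,160,250,205))):
    c=fr["img"][y0:y1,x0:x1]; hsv=cv2.cvtColor(c,cv2.COLOR_BGR2HSV); m=(hsv[...,1]>130)&(hsv[...,2]>50)
    m=cv2.morphologyEx(m.astype(np.uint8),cv2.MORPH_OPEN,np.ones((3,3)))
    cn=max(cv2.findContours(m,0,2)[0],key=cv2.contourArea); M=cv2.moments(m,True)
    u=(x0+M["m10"]/M["m00"],y0+M["m01"]/M["m00"]); d=ray(fr,u,54)[:2]-H; print(n,"sample",u,d@ex,d@ey,m.sum())
for u in((264,115),(322,110),(265,322),(343,315)): print("car",q(t,u,120,165,3.4,55))
for u in((455-408,380),): print("carS",q(f,u,190,125,5.5,55))
for u in((213,150),(300,205)): print("clip tipS",q(f,u,190,125,5.5,64))
for u in((362,38),(388,325)): print("foot",q(t,u,120,165,3.4,13))
```

```text
top sample (210.67832167832168, 232.3916083916084) -12.398011664124317 -4.0628065389592845 143
scene sample (224.62686567164178, 183.6679104477612) -12.301103822511601 3.679283451842835 268
car [76.1 21.8]
car [ 75.  -20.7]
car [-74.4  33.6]
car [-75.6 -22.4]
carS [-71.9  27.9]
clip tipS [59.7 60.1]
clip tipS [59.4  9.4]
foot [136.8 -51. ]
foot [-81.9 -49.9]
```

>>> {"api": "servo_tool", "payload": {"motion": [[0.05, 0, 0, 0.015, 0, 0, 0], [0.05, 0, 0, 0.03, 0, 0, 0], [0.05, 0, 0, 0.038, 0, 0, 0], [0.05, 0, 0, 0.044, 0, 0, 0], [0.05, 0, 0, 0.046, 0, 0, 0], [0.05, 0, 0, 0.046, 0, 0, 0]]}}

```text
t: 17.7
ee_pos: [609.7, 229.7, 154.9]
eef_rot: [1.831, 2.553, 0.0]
contact_force: [0.3, 0.2, -0.0]
gripper_width: 49.8
finger_force: 0.0
```

>>> {"api": "servo_tool", "payload": {"motion": [[0.03, 0, 0, 0, 0, 0, 0], [0.02, 0, 0, 0, 0, 0, 0], [0.01, 0, 0, 0, 0, 0, 0], [0.01, 0, 0, 0, 0, 0, 0], [0.01, 0, 0, 0, 0, 0, 0]]}}

```text
t: 18.32
ee_pos: [609.9, 229.9, 155.4]
eef_rot: [1.831, 2.552, 0.002]
contact_force: [0.4, -0.3, 5.5]
gripper_width: 11.6
finger_force: 58.5
```

Run:
```python
from plan import *
P=np.array([664,70.]);C=np.array([610,230.]);w=[]
for th in np.linspace(5,75,14):
    a=np.radians(th);R=np.array([[np.cos(a),-np.sin(a)],[np.sin(a),np.cos(a)]]);p=P+R@(C-P);w.append((1,*p,156,18.7+th,10))
print(w[-1]);plan([610,230,155],18.7,w)
```

```text
(1, np.float64(495.47563935821296), np.float64(59.25105259679363), 156, np.float64(93.7), 10)
[[0.01,-0.0006,-0.0147,-0.001,0,0,-5.0],[0.01,-0.0027,-0.0304,-0.001,0,0,-10.4],[0.01,-0.0063,-0.0459,-0.001,0,0,-15.8],[0.01,-0.0113,-0.0609,-0.001,0,0,-21.2],[0.01,-0.0177,-0.0755,-0.001,0,0,-26.5],[0.01,-0.0255,-0.0893,-0.001,0,0,-31.9],[0.01,-0.0345,-0.1024,-0.001,0,0,-37.3],[0.01,-0.0446,-0.1145,-0.001,0,0,-42.7],[0.01,-0.0559,-0.1257,-0.001,0,0,-48.1],[0.01,-0.0682,-0.1357,-0.001,0,0,-53.5],[0.01,-0.0814,-0.1446,-0.001,0,0,-58.8],[0.01,-0.0953,-0.1522,-0.001,0,0,-64.2],[0.01,-0.1099,-0.1584,-0.001,0,0,-69.6],[0.01,-0.125,-0.1632,-0.001,0,0,-75.0]] 14
```

>>> {"api": "servo_tool", "payload": {"motion": [[0.01, -0.0005, -0.0145, -0.001, 0, 0, -5], [0.01, -0.0025, -0.0305, -0.001, 0, 0, -10.4], [0.01, -0.0065, -0.046, -0.001, 0, 0, -15.8], [0.01, -0.0115, -0.061, -0.001, 0, 0, -21.2], [0.01, -0.0175, -0.0755, -0.001, 0, 0, -26.5], [0.01, -0.0255, -0.0895, -0.001, 0, 0, -31.9], [0.01, -0.0345, -0.1025, -0.001, 0, 0, -37.3], [0.01, -0.0445, -0.1145, -0.001, 0, 0, -42.7], [0.01, -0.056, -0.1255, -0.001, 0, 0, -48.1], [0.01, -0.068, -0.1355, -0.001, 0, 0, -53.5], [0.01, -0.0815, -0.1445, -0.001, 0, 0, -58.8], [0.01, -0.0955, -0.152, -0.001, 0, 0, -64.2], [0.01, -0.11, -0.1585, -0.001, 0, 0, -69.6], [0.01, -0.125, -0.163, -0.001, 0, 0, -75], [0.01, -0.125, -0.163, -0.001, 0, 0, -75]]}}

```text
t: 20.2
ee_pos: [497.3, 57.8, 155.5]
eef_rot: [-0.1, 3.135, -0.001]
contact_force: [9.4, 0.8, -11.5]
gripper_width: 11.7
finger_force: 59.0
```

>>> {"api": "servo_tool", "payload": {"motion": [[0.01, -0.002, -0.003, 0, 0, 0, -1], [0.01, -0.002, -0.006, 0, 0, 0, -2], [0.01, -0.002, -0.009, 0, 0, 0, -2], [0.01, -0.002, -0.009, 0, 0, 0, -2]]}}

```text
t: 20.7
ee_pos: [497.7, 54.3, 155.4]
eef_rot: [-0.162, 3.137, 0.007]
contact_force: [2.8, 11.2, -6.9]
gripper_width: 11.7
finger_force: 59.5
```

>>> {"api": "servo_tool", "payload": {"motion": [[0.01, 0, 0.003, 0, 0, 0, 0], [0.025, 0, 0.003, 0, 0, 0, 0], [0.045, 0, 0.003, 0, 0, 0, 0], [0.045, 0, 0.003, 0, 0, 0, 0], [0.045, 0, 0.003, -0.01, 0, 0, 0], [0.045, 0, 0.003, -0.04, 0, 0, 0], [0.045, 0.0, 0.003, -0.08, 0, 0, 0], [0.045, 0.0, -0.05, -0.1, 0, 0, 0], [0.045, 0.0, -0.1, -0.1, 0, 0, 0], [0.045, 0.0, -0.15, -0.1, 0, 0, 0], [0.045, 0.0, -0.2, -0.1, 0, 0, 0], [0.045, 0.0, -0.25, -0.1, 0, 0, 0], [0.045, 0.0, -0.25, -0.1, 0, 0, 0]]}}

```text
t: 22.32
ee_pos: [521.8, -203.5, 256.7]
eef_rot: [-0.144, 3.138, -0.004]
contact_force: [-0.2, 0.5, -0.7]
gripper_width: 45.0
finger_force: 0.0
```

Run:
```python
from h import *
f=viewer.grab_frame("top"); a=cv2.resize(f["img"][160:280,165:255],None,fx=4.5,fy=4.5,interpolation=cv2.INTER_CUBIC)
g=viewer.grab_frame("scene"); b=cv2.resize(g["img"][95:215,180:262],None,fx=4.5,fy=4.5,interpolation=cv2.INTER_CUBIC)
o=np.hstack([a,b]);print(o.shape);cv2.imwrite("pics/t6.png",o); s=ctrl.observe();print(s["t"],s["ee_pos"],s["contact_force"])
```

```text
(540, 774, 3)
22.425 [ 522.39425876 -198.65316927  256.16871857] [-0.20359791  0.50546586  0.16564503]
```

View pics/t6.png

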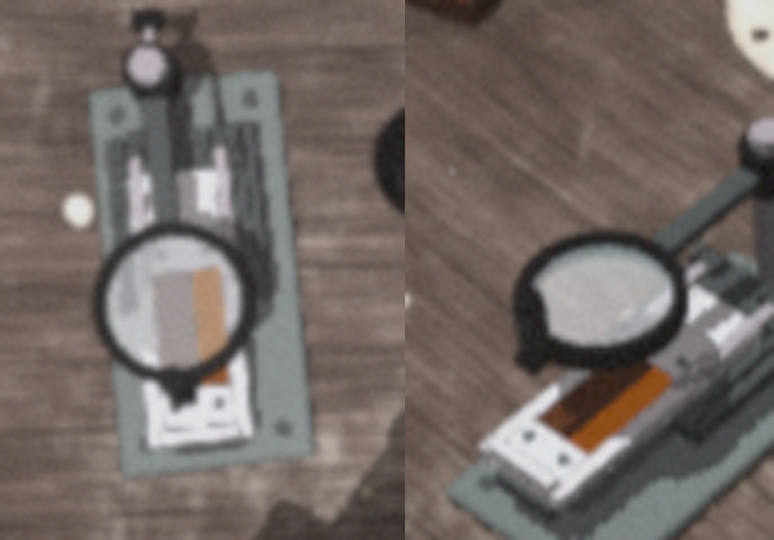

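Run:
```python
from h import *
f=viewer.grab_frame("top");p=ray(f,(165+175/4.5,160+300/4.5),130)[:2];d=p-np.array([664,70]);a=np.degrees(np.arctan2(d[1],d[0]))%360
print(np.hypot(*d),a-180-5.4)
print(abs(a-180-5.4)<3 and order.job_done(), ctrl.observe()["contact_force"])
```

```text
121.53269954311726 0.13253111835809328
the job is handed in; nothing more can be done
the job is handed in; nothing more can be done
```

The job is handed in. The loaded carrier was pushed under both clips to a hard stop at the end, and the magnifier is swung in to its inner stop (about 0.1° off in the image). The clips' snap-down was inferred from that hard stop and the carrier's measured position, not measured directly, and no verdict was shown.

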